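# Fill the leaning detergent canister

### The job

Load the detergent canister on the laundry counter: swing the cover on its neck aside, feed the two tall round detergent sticks from the tray through the narrow neck one at a time so that both end up down inside the canister, then swing the cover back so that it fully covers the mouth. Leave the square soap bar and the low round puck in the tray, and everything else on the counter where it stands.

Things in the scene. Friction and masses are not known exactly. Their poses are not given: they have to be found in the camera images.
- canister: Clear canister fixed in a steel cradle, leaning 0.61 rad (35 deg), mouth up and towards the robot. Origin: centre of its underside, 45 mm above the counter; z along its axis out of the mouth, y level, x away from the robot and up. Body 110 mm outside, walls 4, floor 5, straight to z = 195, shoulder to 220, then a white neck to 262: outside 42, bore 34. A stick let go in the neck slides down.
- mouth (a point): Centre of the neck's mouth, in the plane of the rim (262 mm up the canister's axis). Orientation as canister: z points out of the mouth.
- cover (a joint): Steel swing cover, disc 46 mm wide, 5 thick, 1 mm above the rim, turning about pivot parallel to the canister's axis. 0 = at its stop, disc centred over the mouth; grows anticlockwise seen from above the mouth, disc moving first to the canister's +x; end 2.3 rad. Mouth clear above 1.1; 2.0 or more leaves the gripper room. Starts at 0 to 0.3; stays where left (friction 2 N at the knob).
- pivot (a point): Point on the cover's pivot axis in the plane of the rim, 40 mm from the mouth's centre towards the canister's +y. Orientation as canister.
- cover_knob (a point): Point on the axis of the cover's round black knob, over the disc's centre, 40 mm from the pivot. The knob is an upright post 14 mm in diameter and 28 mm tall on the disc; this point is 16 mm above the disc's face, 12 mm below the knob's top and 22 mm above the plane of the rim. It can be pinched or pushed.
- stick1: Round white detergent stick, pressed hard, a plain cylinder 26 mm in diameter and 60 mm long, about 43 g, standing on end in the tray. Origin: centre of its lower end; z along its axis.
- stick2: Round white detergent stick, pressed hard, a plain cylinder 26 mm in diameter and 60 mm long, about 43 g, standing on end in the tray. Origin: centre of its lower end; z along its axis.
- stick1_mid (a point): Middle of stick1, on its axis, 30 mm from either end.
- stick2_mid (a point): Middle of stick2, on its axis, 30 mm from either end.
- tray: Low grey plastic tray, fixed, 110 x 330 mm, walls 4 mm thick and 18 mm high, floor 4 mm thick; the two sticks, the soap bar and the puck stand in it in a row about 75 mm apart along its long side (its y), in any order. Origin: centre of its underside.
- soap: White soap bar, square, 28 x 28 x 60 mm, standing on end in the tray in the same row as the sticks; to be left alone. Origin: centre of its underside.
- puck: Low round white puck, 36 mm in diameter and 24 mm high, lying flat in the tray in the same row; too wide for the neck, to be left alone. Origin: centre of its underside.
- cup: Grey measuring cup, 72 mm wide, 75 mm high, empty, standing on the counter; to be left alone. Origin: centre of its underside.
- tub: Squat white tub with a lid, 72 mm wide, 60 mm high, standing on the counter; to be left alone. Origin: centre of its underside.
- brush: Lint brush about 200 mm long lying on the counter; to be left alone.

How it is judged (in metres and radians):
On the way, in this order (a step that is already met when the one before it is completed fails the run):
1. the cover is swung clear of the mouth (value of joint cover above 1.1 rad), for 0.1 s.
2. one stick is down inside the canister (((z of stick1_mid in the frame of canister between 0 and 0.19 m and x of stick1_mid in the frame of canister between -0.046 and 0.046 m and y of stick1_mid in the frame of canister between -0.046 and 0.046 m) or (z of stick2_mid in the frame of canister between 0 and 0.19 m and x of stick2_mid in the frame of canister between -0.046 and 0.046 m and y of stick2_mid in the frame of canister between -0.046 and 0.046 m))), for 0.2 s.
3. both sticks are down inside (z of stick1_mid in the frame of canister between 0 and 0.19 m and x of stick1_mid in the frame of canister between -0.046 and 0.046 m and y of stick1_mid in the frame of canister between -0.046 and 0.046 m and z of stick2_mid in the frame of canister between 0 and 0.19 m and x of stick2_mid in the frame of canister between -0.046 and 0.046 m and y of stick2_mid in the frame of canister between -0.046 and 0.046 m), for 0.2 s.
4. the cover is back over the mouth (value of joint cover below 0.15 rad), for 0.2 s.
At the end, for the whole second after the job is handed in: Both round sticks lie at rest inside the canister's body (middle of each less than 190 mm up the canister's axis, below the neck), the cover fully covers the mouth again (within 0.15 rad of its stop), and the soap bar, puck, cup, tub and brush are within 30 mm of where they stood (all of step 3 and value of joint cover below 0.15 rad and linear speed of each of stick1, stick2 below 0.03 m/s and distance of each of soap, puck, cup, tub, brush from where it was at the start of the episode below 0.03 m); the robot touches nothing.
It fails at once if the soap bar or the puck is moved by more than 30 mm or knocked over (distance of any of soap, puck from where it was at the start of the episode above 0.03 m or angle between any of soap, puck's own z axis and vertical above 0.5 rad).
It fails at once if the cup, tub or brush is moved by more than 30 mm or knocked over (distance of any of cup, tub, brush from where it was at the start of the episode above 0.03 m or angle between any of cup, tub's own z axis and vertical above 0.5 rad).
It also fails if it takes over 72 s, if anything falls off the work surface, if the arm or the gripper's body presses on something with over 40 N, if the wrist force passes 120 N, or if a joint passes its speed limit or range.

### The arm

A 6-joint arm with a two-finger parallel gripper is mounted at the origin on the work surface. World frame = base frame: x ahead of the robot, y to its left, z up, the work surface at z = 0. Lengths are in mm, angles in rad, forces in N, time in s.
With the tool pointing down it reaches from about 350 to 975 mm from the base axis. Payload 7.1 kg.
Tool frame: the origin (TCP) lies at the very end of the fingers, on their centre line; the grasp point (between the pads) lies behind it (r.tcp_to_grasp is the z of the grasp point in the tool frame, in mm); z points along the fingers, y is the line along which they close (so a half turn about z gives the same grasp; the last joint's range is limited). The gripper opens to 88 mm and grips with 3 to 60 N. Pads are 20 mm wide; open, the fingers measure 115 mm over their backs; the gripper's body (75 mm by 178 mm) begins 61 mm behind the grasp point.
Start: joints at [1.298, 0.423, 1.63, -0, 1.089, -0.019], TCP at [156.896, 604.97, 222.675] pointing down, gripper open.
Joint ranges: [-3, 3], [-0.9, 2.11], [0.09, 2.58], [-1.31, 4.45], [0.11, 2.69], [-2.54, 2.54]. Speed limits (rad/s): [2.39, 2.39, 3.01, 3.14, 3.14, 3.14].

### API

Orientations are given as a unit quaternion [w, x, y, z].
In Python, from rig import r gives the robot as it stands.
- The arm moves only by the shell command python3 -m creep 'ROWS'. ROWS is JSON, a list of rows, each an object with "gripper": the opening in per cent of the stroke, from 0 (shut) to 100 (fully open); "travel": the shift along the tool's x, y, z in cm, a list of three; "angular": the turn, a rotation vector about the tool's x, y, z in degrees, a list of three. A call has 1 to 20 rows; each row shifts and turns the commanded pose from where the row before left it, along the tool's axes as they then stand; what a row does not reach is not made up. A row lasts 1/8 s, in which the tool goes at most 62.5 mm and 10.7 degrees, less where a joint would pass 70% of its speed; a pose out of reach is approached as far as the arm can. A call with a gripper value outside its range is refused whole. The fingers move at their own pace and stop on an object; the grip force is fixed at half the most. Time passes only in rows, so rows that do not move let the fingers close. It gives the time, the measured TCP pose, the force, the opening and the grip force at its end, in the units of the state.
- r.state(): the state, without advancing time (a new reading comes with each control period).
- r.capture(name): name is "scene" or "top" or "wrist"; returns a dict with "image" (420x560x3 uint8, red, green, blue), "z_map" (420x560 float32, mm along the optical axis (not along the pixel's ray), 0 where there is no reading), "mtx" (3x3 intrinsics, pixels), "k1" (the pictures are not rectified: a ray, as slopes to the right and down, at radius r is drawn at 1 + k1 r^2 times it, then the intrinsics apply), "eye" and "orientation" of the camera in the world; the wrist camera has in their place "mount" (4x4, takes a point from camera to tool coordinates, whose origin is the TCP and whose axes are the flange's). Camera axes: x right, y up, looking along -z (the intrinsics and any distortion apply to the point x, -y, -z); pixel columns grow to the right and rows downward; lengths in mm; the calibration is good to about 2 mm. A picture is of the moment at which its call begins: read the wrist's pose just before it.
- r.close_job(): hands the job in; it is judged then, once.
The state is a dict: "time": time; "q": joint angles; "qd": joint speeds; "effort": joint torques, N m; "tool_pos": TCP position; "orientation": TCP orientation; "force": force on the tool from outside, world axes, zero at the start; "torque": the same for the moment, N m; "width": finger opening in mm; "gripper_force": force on a finger pad.
Only numpy, scipy, OpenCV 4.12 (cv2) and the standard library are available. Lean on these libraries where they do the work, as an engineer would, in place of code of your own. Each camera call takes 0.05 s, during which the arm holds its last target. There are 200 camera calls.

## Working session

There is one attempt and no reset: what is moved stays moved. The work goes in short steps, Python scripts to look and compute and a shell command to move; the robot and the scene stay as the last step left them, time stands still between calls to the robot, and variables do not carry over. Pictures are saved under pics/ and viewed, at most 13 in all, crops included, and the job is handed in when it is done.

```bash
ls; mkdir -p pics; cat > h.py <<'E'
import numpy as np, cv2
from scipy.spatial.transform import Rotation as R
from rig import r
def quat(q): return R.from_quat([q[1],q[2],q[3],q[0]]).as_matrix()
def cam(c,st=None):
    if 'mount' in c:
        T=np.array(c['mount']); A=quat(st['orientation']); return A@T[:3,:3], A@T[:3,3]+np.array(st['tool_pos'])
    return quat(c['orientation']), np.array(c['eye'])
def slopes(c,uv):
    K=np.array(c['mtx']); uv=np.atleast_2d(uv).astype(float)
    p=(uv-[K[0,2],K[1,2]])/[K[0,0],K[1,1]]; s=p.copy()
    for _ in range(10): s=p/(1+c['k1']*(s**2).sum(1,keepdims=True))
    return s
def ray(c,uv,st=None):
    A,e=cam(c,st); s=slopes(c,uv); return e,(np.c_[s[:,0],-s[:,1],-np.ones(len(s))])@A.T
def onplane(c,uv,z,st=None):
    e,d=ray(c,uv,st); return e+d*((z-e[2])/d[:,2])[:,None]
def cloud(c,st=None):
    h,w=c['z_map'].shape; v,u=np.mgrid[:h,:w]
    e,d=ray(c,np.c_[u.ravel(),v.ravel()],st); P=e+d*c['z_map'].ravel()[:,None]
    P=P.reshape(h,w,3); P[c['z_map']==0]=np.nan; return P
E
python3 - <<'E'
from h import *
import pickle
D={}
for n in ['scene','top','wrist']:
    st=r.state(); c=r.capture(n); D[n]=(c,st); cv2.imwrite(f'pics/{n}0.png',c['image'][...,::-1])
    print(n,cam(c,st)[1],cam(c,st)[0][:,2],c['mtx'][0],c['k1'])
pickle.dump(D,open('d0.pkl','wb'))
print(st,r.tcp_to_grasp)
im=np.hstack([D['scene'][0]['image'],D['top'][0]['image']])
E
```

```text
pics
scene [1329.92681051 -510.87259089 1102.28805547] [ 0.60613243 -0.35017803  0.71412802] [537.7509968    0.         285.60997264] -0.06770821586404592
top [ 364.00639138  -53.96945841 1555.59477663] [-0.13344203 -0.00510205  0.99104349] [507.39238735   0.         276.88796679] 0.008739108340174322
wrist [ 82.17762268 624.52362324 384.32950016] [-0.27046911  0.07094486  0.96011108] [300.08188882   0.         278.66945909] -0.061272442043678224
{'time': 0.1, 'q': array([ 1.29798376e+00,  4.23758953e-01,  1.63061203e+00, -1.09331066e-05,
        1.08857667e+00, -1.90253050e-02]), 'qd': array([-6.03697021e-04, -1.45571633e-03, -2.38167820e-03,  1.14104573e-04,
        2.67272032e-03, -9.91020854e-05]), 'effort': array([ 2.44187240e-04, -5.45609987e+01, -2.74319923e+01,  6.44855713e-02,
        1.88354863e-02, -1.24535262e-06]), 'tool_pos': array([156.77893277, 604.50240283, 221.98344265]), 'orientation': array([-9.37196384e-05,  1.26550817e-01,  9.91959894e-01, -6.71004193e-04]), 'force': array([0.17651565, 0.4594137 , 0.25002717]), 'torque': array([-0.0019445 ,  0.02465659,  0.00826669]), 'gripper_force': 0.0, 'width': 87.68777680420273} -18.700000000000003
```

View pics/scene0.png

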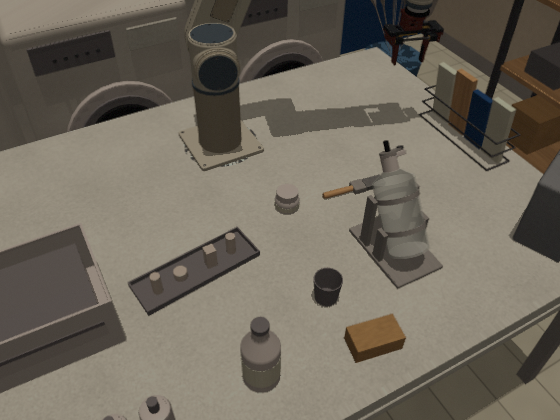

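View pics/top0.png

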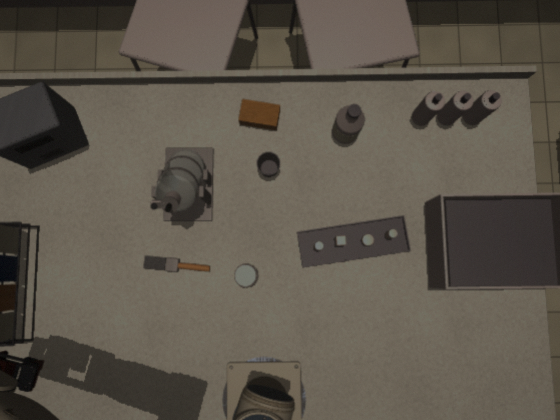

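The scene view shows the tray with stick, puck, square soap and stick at about (156,282), (180,272), (210,255), (231,242), and the canister at (400,205) with its neck near (388,158). In the top view the tray row runs from (319,246) to (393,234), and the canister mouth and knob are near (163,200).

```bash
python3 - <<'E'
from h import *
import pickle
D=pickle.load(open('d0.pkl','rb'))
t,s=D['top'][0],D['scene'][0]
def crop(c,x,y,w,h,k): return cv2.resize(c['image'][y:y+h,x:x+w,::-1],None,fx=k,fy=k,interpolation=cv2.INTER_CUBIC)
a=crop(t,140,140,80,90,5); b=crop(s,345,130,72,90,5)
cv2.imwrite('pics/z1.png',np.clip(np.hstack([a,b]).astype(int)*1.5,0,255).astype('uint8'))
P=cloud(t); 
# tray objects
x0,y0=290,215
sub=P[y0:270,x0:415]; g=t['image'][y0:270,x0:415].mean(2)
m=((g>110)&(sub[...,2]>12)).astype('uint8')
n,l,S,C=cv2.connectedComponentsWithStats(m)
for i in range(1,n):
    if S[i,4]>8:
        z=np.nanpercentile(sub[l==i][:,2],70); print(C[i]+[x0,y0],S[i,2:],z,onplane(t,C[i]+[x0,y0],z)[0])
for (u,v) in [(268,165),(245,275),(190,267),(160,264),(260,113)]: print(u,v,P[v,u])
E
```

```text
[391.58823529 233.05882353] [ 4  5 17] 66.8375130745565 [ 479.5978708  -381.78991223   66.83751307]
[366.8125     239.72916667] [ 7  8 48] 31.481966448604634 [ 463.23589617 -314.58723542   31.48196645]
[340.9375 240.0625] [ 7  7 48] 67.25868409458906 [ 460.86964899 -232.746222     67.25868409]
[318.68571429 245.4       ] [ 7  7 35] 65.9048019194809 [ 446.13799731 -167.33441466   65.90480192]
268 165 [ 7.02676743e+02 -1.97404948e+01  5.31645751e-01]
245 275 [362.83982978  49.07597954  64.00765376]
190 267 [388.66344565 217.19699723  21.58854877]
160 264 [398.81094679 308.06436513  19.44886537]
260 113 [853.33171337   1.93432342  55.16938264]
```

View pics/z1.png

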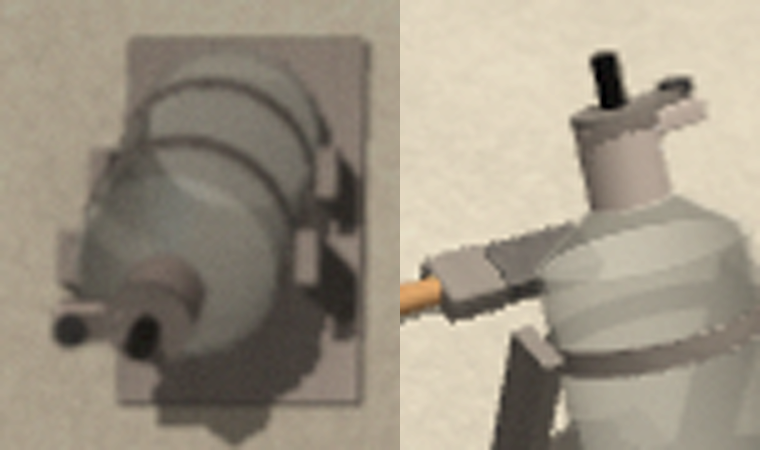

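The crop shows, in full-frame pixels: knob around top (168,207) and scene (386,146), and pivot cap at top (154,206) and scene (400,147). The neck is white below the disc, and the cover is nearly shut.

```bash
cat >> h.py <<'E'
def tri(*rs):
    A=np.zeros((3,3));b=np.zeros(3);pr=[]
    for e,d in rs:
        d=d.ravel()/np.linalg.norm(d); M=np.eye(3)-np.outer(d,d); A+=M;b+=M@e; pr.append((M,e))
    x=np.linalg.solve(A,b); return x,[np.linalg.norm(M@(x-e)) for M,e in pr]
def need(p,Rt,st=None):
    """rotvec (deg, tool axes) first, then shift (cm) in the FINAL tool axes, to reach pose p,Rt"""
    st=st or r.state(); A=quat(st['orientation'])
    rv=np.degrees(R.from_matrix(A.T@Rt).as_rotvec()); tr=Rt.T@(np.array(p)-st['tool_pos'])/10
    print('turn',rv.round(2),'then shift cm',tr.round(2))
def canR(yaw): # columns x,y,z of the canister, yaw about world z
    return (R.from_euler('z',yaw)*R.from_euler('y',-0.61)).as_matrix()
def toolR(C): return np.c_[C[:,1],C[:,0],-C[:,2]]
E
python3 - <<'E'
from h import *
import pickle
D=pickle.load(open('d0.pkl','rb'))
t,s=D['top'][0],D['scene'][0]
def dark(c,x,y,w,h,th):
    g=c['image'][y:y+h,x:x+w].max(2); wt=np.clip(th-g.astype(float),0,None); v,u=np.mgrid[:h,:w]
    return np.array([(wt*u).sum(),(wt*v).sum()])/wt.sum()+[x,y]
kt=dark(t,163,202,11,12,55); ks=dark(s,380,138,12,15,70); pt=dark(t,150,202,8,8,80); ps=dark(s,396,144,8,6,100)
print(kt,ks,pt,ps)
K=tri(ray(t,kt),ray(s,ks)); V=tri(ray(t,pt),ray(s,ps)); print('knob',K,'piv cap',V)
P=cloud(t)
for n,(x0,y0,x1,y1) in dict(plate=(160,145,220,225),tray=(294,212,412,270)).items():
    sub=P[y0:y1,x0:x1]; g=t['image'][y0:y1,x0:x1].mean(2)
    bg=np.median(g[[0,-1]]); 
    m=(g<bg*0.8).astype('uint8'); l=cv2.connectedComponentsWithStats(m)[1]
    cs=max(cv2.findContours(m,0,1)[0],key=cv2.contourArea); 
    q=cv2.boxPoints(cv2.minAreaRect(cs))+[x0,y0]; W=onplane(t,q,18 if n=='tray' else 8)
    print(n,q.round(1).tolist(),W.round(1).tolist(), bg)
# plate right edge directly: 
g=t['image'].mean(2)
for v in (152,156,160,214,218): print(v,g[v,158:222].round().astype(int).tolist()[-14:])
E
```

```text
[168.45851805 207.4920836 ] [386.12765192 146.08378281] [153.99174079 205.56543837] [399.58881579 147.12061404]
knob (array([536.28760582, 229.65000996, 275.16853264]), [np.float64(0.8191191095900497), np.float64(0.8191191095901592)]) piv cap (array([543.28769131, 269.48685278, 262.41398885]), [np.float64(0.43822173652707336), np.float64(0.4382217365269842)])
plate [[160.0, 147.0], [213.0, 147.0], [213.0, 224.0], [160.0, 224.0]] [[763.0, 317.5, 8.0], [760.8, 151.6, 8.0], [518.9, 150.5, 8.0], [521.0, 313.1, 8.0]] 104.33333333333333
tray [[295.7, 230.2], [405.2, 214.5], [410.5, 251.6], [301.0, 267.3]] [[495.8, -102.4, 18.0], [539.3, -436.3, 18.0], [426.6, -447.1, 18.0], [383.8, -116.4, 18.0]] 104.33333333333333
152 [83, 80, 79, 81, 72, 68, 90, 103, 106, 107, 106, 106, 109, 107]
156 [82, 82, 82, 80, 72, 76, 95, 105, 103, 103, 104, 104, 102, 102]
160 [81, 83, 83, 82, 72, 76, 93, 102, 106, 105, 104, 106, 103, 104]
214 [92, 91, 90, 77, 76, 94, 103, 102, 105, 102, 104, 102, 104, 106]
218 [91, 91, 93, 77, 80, 97, 103, 104, 100, 103, 105, 109, 106, 106]
```

```bash
python3 - <<'E'
from h import *
C=canR(0.0); K=np.array([536.3,229.6,275.2]); need(K+110*C[:,2],toolR(C))
print(toolR(C).T@np.array([0,0,1]))
E
```

```text
turn [-29.74 -22.93  72.98] then shift cm [-37.5   34.15   6.39]
[ 0.          0.57286746 -0.81964802]
```

```bash
python3 -m creep '[{"gripper":40,"travel":[0,0,0],"angular":[-2.97,-2.29,7.3]},{"gripper":40,"travel":[0,0,0],"angular":[-2.97,-2.29,7.3]},{"gripper":40,"travel":[0,0,0],"angular":[-2.97,-2.29,7.3]},{"gripper":40,"travel":[0,0,0],"angular":[-2.97,-2.29,7.3]},{"gripper":40,"travel":[0,0,0],"angular":[-2.97,-2.29,7.3]},{"gripper":40,"travel":[0,0,0],"angular":[-2.97,-2.29,7.3]},{"gripper":40,"travel":[0,0,0],"angular":[-2.97,-2.29,7.3]},{"gripper":40,"travel":[0,0,0],"angular":[-2.97,-2.29,7.3]},{"gripper":40,"travel":[0,0,0],"angular":[-2.97,-2.29,7.3]},{"gripper":40,"travel":[0,0,0],"angular":[-2.97,-2.29,7.3]}]'
python3 - <<'E'
from h import *
C=canR(0.0); K=np.array([536.3,229.6,275.2]); need(K+110*C[:,2],toolR(C))
E
```

```text
time: 1.4
tool_pos: [156.7, 604.7, 222.5]
orientation: [0.212, 0.676, 0.673, 0.213]
force: [0.3, 0.5, 0.7]
width: 35.3
gripper_force: 0.0
turn [ 0.07  0.03 -0.27] then shift cm [-37.51  34.13   6.42]
```

```bash
python3 -m creep '[{"gripper":40,"travel":[-3.41,3.1,0.58],"angular":[0,0,0]},{"gripper":40,"travel":[-3.41,3.1,0.58],"angular":[0,0,0]},{"gripper":40,"travel":[-3.41,3.1,0.58],"angular":[0,0,0]},{"gripper":40,"travel":[-3.41,3.1,0.58],"angular":[0,0,0]},{"gripper":40,"travel":[-3.41,3.1,0.58],"angular":[0,0,0]},{"gripper":40,"travel":[-3.41,3.1,0.58],"angular":[0,0,0]},{"gripper":40,"travel":[-3.41,3.1,0.58],"angular":[0,0,0]},{"gripper":40,"travel":[-3.41,3.1,0.58],"angular":[0,0,0]},{"gripper":40,"travel":[-3.41,3.1,0.58],"angular":[0,0,0]},{"gripper":40,"travel":[-3.41,3.1,0.58],"angular":[0,0,0]},{"gripper":40,"travel":[-3.41,3.1,0.58],"angular":[0,0,0]},{"gripper":40,"travel":[0,0,0],"angular":[0,0,0]},{"gripper":40,"travel":[0,0,0],"angular":[0,0,0]}]'
python3 - <<'E'
from h import *
import pickle
st=r.state(); c=r.capture('wrist'); pickle.dump((c,st),open('d1.pkl','wb'))
C=canR(0.0); K=np.array([536.3,229.6,275.2]); need(K+110*C[:,2],toolR(C),st)
cv2.imwrite('pics/w1.png',c['image'][...,::-1])
E
```

```text
time: 3.02
tool_pos: [472.6, 229.4, 364.7]
orientation: [0.212, 0.675, 0.674, 0.212]
force: [0.2, 0.1, -0.1]
width: 35.1
gripper_force: 0.0
turn [-0.07 -0.01 -0.09] then shift cm [ 0.02  0.09 -0.02]
```

View pics/w1.png

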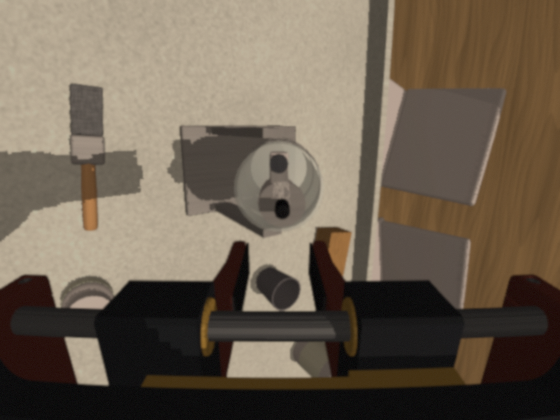

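The wrist view shows the canister nearly end-on, with the pivot cap at (279,163) and the knob at (282,209). The fingers straddle below it, and the cup and brush are clear.

```bash
python3 - <<'E'
from h import *
import pickle
D=pickle.load(open('d0.pkl','rb')); t,s=D['top'][0],D['scene'][0]; c,st=pickle.load(open('d1.pkl','rb'))
def dark(c,x,y,w,h,th):
    g=c['image'][y:y+h,x:x+w].max(2); wt=np.clip(th-g.astype(float),0,None); v,u=np.mgrid[:h,:w]
    return np.array([(wt*u).sum(),(wt*v).sum()])/wt.sum()+[x,y]
kw=dark(c,273,199,18,20,45); pw=dark(c,270,154,18,18,90); print(kw,pw)
K=tri(ray(t,(168.46,207.5)),ray(s,(386.13,146.1)),ray(c,kw,st)); V=tri(ray(t,(154,205.6)),ray(s,(399.6,147.1)),ray(c,pw,st)); print(K,V)
C=canR(0); print('canframe diff knob-piv',C.T@(K[0]-V[0]))
A=toolR(C)
P=cloud(c,st)
print('knob depth pt',P[205:214,279:286].reshape(-1,3)[::7].round(0).tolist()); print('piv',P[163,279])
print('knob in tool', quat(st['orientation']).T@(K[0]-st['tool_pos']))
g=c['image'][150:215:8,268:296].max(2); print(g)
E
```

```text
[281.34861007 207.96280992] [277.95040523 163.37026733]
(array([536.72330156, 229.46921055, 275.82755901]), [np.float64(1.1731398397480912), np.float64(0.6263717550926932), np.float64(0.6190342856764709)]) (array([543.15527914, 269.62451475, 262.24339484]), [np.float64(0.514217509198221), np.float64(0.4807416951266513), np.float64(0.09466129712649606)])
canframe diff knob-piv [  2.50996795 -40.1553042   14.8189039 ]
knob depth pt [[527.0, 236.0, 286.0], [527.0, 236.0, 288.0], [526.0, 235.0, 289.0], [525.0, 235.0, 289.0], [526.0, 234.0, 289.0], [526.0, 232.0, 288.0], [526.0, 231.0, 288.0], [526.0, 230.0, 288.0], [526.0, 230.0, 288.0]]
piv [541.4673171  270.59665154 266.30328129]
knob in tool [3.36587266e-02 1.79025320e+00 1.09573723e+02]
[[153 153 151 148 146 146 145 145 146 145 145 145 145 146 146 150 154 158
  160 162 165 164 166 165 166 166 167 169]
 [143 122  94  73  59  54  53  52  51  54  52  54  55  54  54  55  64  85
  120 151 164 164 165 164 166 166 168 171]
 [139 115  81  58  53  53  51  51  52  51  52  53  54  52  54  54  55  56
   71 106 145 161 166 166 168 167 169 173]
 [141 123 108 108 112 114 113 112 111 110 110 109 110 110 113 114 113 113
  116 130 151 164 168 168 169 169 171 174]
 [ 76  79  86  99 111 120 126 127 127 132 137 139 141 139 138 138 138 136
  134 128 121 113 110 119 135 154 165 173]
 [116 115 117 118 123 132 138 139 141 140 135 132 135 140 143 137 127 119
  120 125 130 128 120 117 117 116 116 116]
 [ 85  84  88  94  99 102 102 102 104 107 108 109 105  96  96 101 106 114
  124 129 129 123 118 115 115 114 115 114]
 [ 73  74  73  75  73  71  57  38  17  12  12  14  16  19  17  20  20  20
   19  19  40  74 101 112 115 114 115 115]
 [114 114 114 114 113 111  99  73  43  23  15  16  19  21  17  17  18  16
   21  29  50  78 102 110 113 114 114 114]]
```

```bash
python3 -m creep '[{"gripper":40,"travel":[0,0.18,3],"angular":[0,0,0]},{"gripper":40,"travel":[0,0,3],"angular":[0,0,0]},{"gripper":40,"travel":[0,0,2.4],"angular":[0,0,0]},{"gripper":40,"travel":[0,0,1.5],"angular":[0,0,0]},{"gripper":40,"travel":[0,0,1.5],"angular":[0,0,0]},{"gripper":0,"travel":[0,0,0],"angular":[0,0,0]},{"gripper":0,"travel":[0,0,0],"angular":[0,0,0]},{"gripper":0,"travel":[0,0,0],"angular":[0,0,0]},{"gripper":0,"travel":[0,0,0],"angular":[0,0,0]}]'
python3 - <<'E'
from h import *
st=r.state();print(st['tool_pos'],st['force'],st['width'])
# arc chords: tool y = can x, tool x = can y
a=np.radians(np.linspace(3.6,127,13)); p=np.c_[-np.cos(a),np.sin(a)]*4
print(np.diff(p,axis=0).round(2).tolist())
E
```

```text
time: 4.2
tool_pos: [539.7, 229.9, 273.4]
orientation: [0.212, 0.675, 0.674, 0.213]
force: [-0.9, 1.0, 0.9]
width: 13.3
gripper_force: 30.0
[539.72941503 229.89872609 273.36393799] [-0.88683972  1.01982834  0.86088364] 13.312164731574386
[[0.11, 0.71], [0.23, 0.68], [0.35, 0.63], [0.46, 0.55], [0.55, 0.46], [0.62, 0.36], [0.68, 0.24], [0.71, 0.12], [0.72, -0.01], [0.7, -0.14], [0.67, -0.26], [0.61, -0.38]]
```

```bash
python3 -m creep '[{"gripper":0,"travel":[0.11,0.71,0],"angular":[0,0,0]},{"gripper":0,"travel":[0.23,0.68,0],"angular":[0,0,0]},{"gripper":0,"travel":[0.35,0.63,0],"angular":[0,0,0]},{"gripper":0,"travel":[0.46,0.55,0],"angular":[0,0,0]},{"gripper":0,"travel":[0.55,0.46,0],"angular":[0,0,0]},{"gripper":0,"travel":[0.62,0.36,0],"angular":[0,0,0]},{"gripper":0,"travel":[0.68,0.24,0],"angular":[0,0,0]},{"gripper":0,"travel":[0.71,0.12,0],"angular":[0,0,0]},{"gripper":0,"travel":[0.72,-0.01,0],"angular":[0,0,0]},{"gripper":0,"travel":[0.7,-0.14,0],"angular":[0,0,0]},{"gripper":0,"travel":[0.67,-0.26,0],"angular":[0,0,0]},{"gripper":0,"travel":[0.61,-0.38,0],"angular":[0,0,0]},{"gripper":0,"travel":[0,0,0],"angular":[0,0,0]}]'
python3 - <<'E'
from h import *
st=r.state();print(st['tool_pos'],st['force'],st['torque'],st['width'])
C=canR(0);print(C.T@(st['tool_pos']-np.array([543.16,269.62,262.24])))
E
```

```text
time: 5.82
tool_pos: [566.9, 296.1, 292.4]
orientation: [0.212, 0.673, 0.674, 0.216]
force: [14.7, 4.2, -3.0]
width: 12.8
gripper_force: 30.0
[566.93874772 296.12730845 292.35222637] [14.70389829  4.21293847 -3.0160321 ] [ 0.44122042 -1.46779453  0.53027037] 12.796718593613177
[36.74051807 26.50730845 11.05935584]
```

```bash
python3 -m creep '[{"gripper":40,"travel":[0,0,0],"angular":[0,0,0]},{"gripper":40,"travel":[0,0,0],"angular":[0,0,0]},{"gripper":40,"travel":[0,0,0],"angular":[0,0,0]},{"gripper":40,"travel":[0,0,-2],"angular":[0,0,0]},{"gripper":40,"travel":[0,0,-4],"angular":[0,0,0]},{"gripper":40,"travel":[-2,-1,-4],"angular":[0,0,0]},{"gripper":40,"travel":[-3,-1,-1],"angular":[0,0,0]},{"gripper":40,"travel":[0,0,0],"angular":[0,0,0]},{"gripper":40,"travel":[0,0,0],"angular":[0,0,0]}]'
python3 - <<'E'
from h import *
import pickle
st=r.state(); c=r.capture('wrist'); t=r.capture('top'); s=r.capture('scene'); pickle.dump((c,st,t,s),open('d2.pkl','wb'))
print(st['tool_pos'])
a=cv2.resize(c['image'][110:230,220:340],(480,480),interpolation=2); b=cv2.resize(s['image'][130:220,340:420],(320,360),interpolation=2)
o=np.zeros((480,800,3),'uint8'); o[:,:480]=a; o[:360,480:]=b
cv2.imwrite('pics/w2.png',o[...,::-1])
E
```

```text
time: 6.95
tool_pos: [484.8, 244.2, 369.2]
orientation: [0.212, 0.675, 0.674, 0.213]
force: [1.0, -0.4, -0.4]
width: 35.4
gripper_force: 0.0
[484.751633   244.24334549 369.17070929]
```

View pics/w2.png

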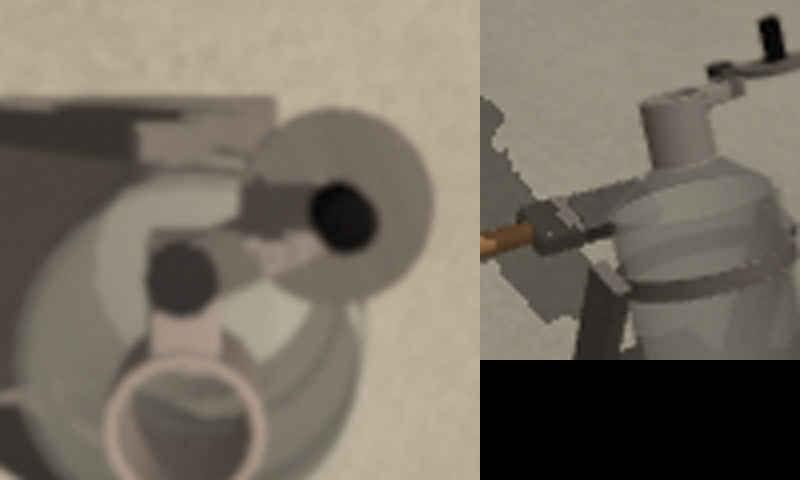

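The cover is open: disc centred near wrist (305,163), well clear of the mouth, whose rim ring is centred near wrist (266,217). In the scene view the rim is near (389,155).

```bash
python3 - <<'E'
from h import *
import pickle
from scipy.ndimage import map_coordinates as mc
c,st,t,s=pickle.load(open('d2.pkl','rb'))
def ring(c,ctr,r0,r1):
    g=c['image'].astype(float); f=g[...,0]*2-g[...,1]  # pinkish/bright
    ctr=np.array(ctr,float)
    for _ in range(4):
        pts=[]
        for a in np.radians(np.arange(0,360,6)):
            rr=np.arange(r0,r1,.1); p=mc(f,[ctr[1]+rr*np.sin(a),ctr[0]+rr*np.cos(a)],order=1)
            i=p.argmax()
            if 3<i<len(rr)-4: pts.append(ctr+rr[i]*np.array([np.cos(a),np.sin(a)]))
        e=cv2.fitEllipseAMS(np.array(pts,'float32')); ctr=np.array(e[0])
    return e,len(pts)
e,n=ring(c,(266,217),14,23); print(e,n)
def dark(c,x,y,w,h,th):
    g=c['image'][y:y+h,x:x+w].max(2); wt=np.clip(th-g.astype(float),0,None); v,u=np.mgrid[:h,:w]
    return np.array([(wt*u).sum(),(wt*v).sum()])/wt.sum()+[x,y]
pw=dark(c,256,170,20,20,80); print(pw)
C=canR(0)
V=np.array([543.16,269.62,262.24])
ee,d=ray(c,np.array([e[0],pw]),st)
# plane of rim through V minus h along z
for h in (0,3,5,7):
    o=V-h*C[:,2]
    M=ee+d*(((o-ee)@C[:,2])/(d@C[:,2]))[:,None]
    df=C.T@(M[0]-V); print(h,M[0],df, 'yaw',np.arctan2(df[0],-df[1]))
print('piv ray miss',tri((ee,d[1]),(V,np.array([1e-9,0,1])))[0]-V)
print('scene+wrist',tri((ee,d[0]),ray(s,(389.5,155)))); M=tri((ee,d[0]),ray(s,(389.5,155)))[0]
print('depth rim diam', e[1][0]/c['mtx'][0,0]*np.dot(ee-M,quat(st['orientation'])@np.array(c['mount'])[:3,2]))
P=cloud(c,st)
k=[P[int(round(e[0][1]+19*np.sin(a)*e[1][0]/38)),int(round(e[0][0]+19*np.cos(a)*e[1][0]/38))] for a in np.arange(0,6.28,.3)]
k=np.array(k);print(((k-V)@C[:,2]).round(1))
E
```

```text
((266.0776062011719, 217.05551147460938), (36.464874267578125, 37.70061492919922), 4.987498760223389) 56
[264.82774444 179.37610307]
0 [543.80406383 232.08755232 262.69014836] [ 7.85780984e-01 -3.75324477e+01 -1.61094668e-14] yaw 0.020932986133564917
3 [545.41464181 231.14534167 260.15570402] [  0.65398735 -38.47465833  -3.        ] yaw 0.016996235981868918
5 [546.48836047 230.51720123 258.46607446] [  0.56612492 -39.10279877  -5.        ] yaw 0.014476850490545914
7 [547.56207913 229.8890608  256.7764449 ] [  0.4782625 -39.7309392  -7.       ] yaw 0.012036951744447251
piv ray miss [0.03994023 0.1180432  0.02800695]
scene+wrist (array([549.76795374, 231.49607685, 256.07424854]), [np.float64(2.5435381305356213), np.float64(2.54353813053575)])
depth rim diam 37.185629338893555
[-2.3 -3.  -2.5 -3.  -2.  -2.2 -1.8 -2.7 -3.1 -3.3 -3.2 -2.6 -3.4 -1.8
 -3.1 -2.6 -2.9 -3.3 -4.  -2.5 -5.1]
```

```bash
python3 - <<'E'
from h import *
T=np.array([[-np.sin(.13),np.cos(.13),0],[np.cos(.13),np.sin(.13),0],[0,0,-1]]).T
need([446,-167,175],T)
E
```

```text
turn [34.85  2.21 -7.23] then shift cm [-40.29  -9.19  19.32]
```

```bash
python3 -m creep '[{"gripper":60,"travel":[0,0,0],"angular":[8.71,0.55,-1.81]},{"gripper":60,"travel":[0,0,0],"angular":[8.71,0.55,-1.81]},{"gripper":60,"travel":[0,0,0],"angular":[8.71,0.55,-1.81]},{"gripper":60,"travel":[0,0,0],"angular":[8.71,0.55,-1.81]},{"gripper":60,"travel":[-4.03,-0.92,1.93],"angular":[0,0,0]},{"gripper":60,"travel":[-4.03,-0.92,1.93],"angular":[0,0,0]},{"gripper":60,"travel":[-4.03,-0.92,1.93],"angular":[0,0,0]},{"gripper":60,"travel":[-4.03,-0.92,1.93],"angular":[0,0,0]},{"gripper":60,"travel":[-4.03,-0.92,1.93],"angular":[0,0,0]},{"gripper":60,"travel":[-4.03,-0.92,1.93],"angular":[0,0,0]},{"gripper":60,"travel":[-4.03,-0.92,1.93],"angular":[0,0,0]},{"gripper":60,"travel":[-4.03,-0.92,1.93],"angular":[0,0,0]},{"gripper":60,"travel":[-4.03,-0.92,1.93],"angular":[0,0,0]},{"gripper":60,"travel":[-4.03,-0.92,1.93],"angular":[0,0,0]},{"gripper":60,"travel":[0,0,0],"angular":[0,0,0]},{"gripper":60,"travel":[0,0,0],"angular":[0,0,0]}]'
python3 - <<'E'
from h import *
import pickle
st=r.state(); c=r.capture('wrist'); pickle.dump((c,st),open('d3.pkl','wb'))
print(st['q'].round(2))
cv2.imwrite('pics/w3.png',c['image'][...,::-1])
E
```

```text
time: 9.1
tool_pos: [445.8, -167.6, 175.0]
orientation: [-0.0, 0.66, 0.751, 0.0]
force: [-0.5, 0.9, -0.3]
width: 53.0
gripper_force: 0.0
[-0.38  0.28  1.99  0.    0.88 -0.51]
```

View pics/w3.png

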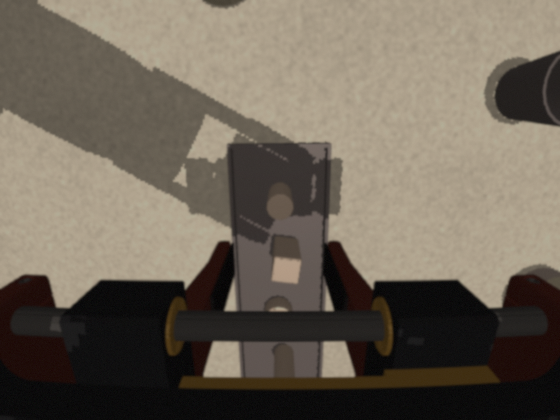

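The wrist view shows the near stick's top at about (280,206), the soap at (286,268), then the puck and the far stick. The tray is well aligned with the tool.

```bash
python3 - <<'E'
from h import *
import pickle
c,st=pickle.load(open('d3.pkl','rb'))
g=c['image'][180:224:2,262:298].mean(2).astype(int); print(g[:,::2])
h=c['image'][...,0].astype(int)-c['image'][...,2]; print(h[180:224:3,262:298:2])
P=cloud(c,st); print(P[180:224:4,279,2].round())
p=onplane(c,(279.5,206.5),64,st)[0]; print(p)
print('tool',quat(st['orientation']).T@(p-st['tool_pos']))
E
```

```text
[[52 51 52 52 52 51 52 52 53 52 52 52 51 52 52 51 51 51]
 [51 51 51 51 52 51 54 56 60 60 59 55 51 51 51 51 51 51]
 [51 51 53 52 53 57 61 66 68 69 67 64 58 53 51 51 52 51]
 [52 52 51 51 54 62 65 67 68 68 68 67 65 58 51 50 51 52]
 [51 51 51 53 59 66 68 68 69 68 68 67 68 64 56 51 53 51]
 [51 53 53 55 63 67 67 68 68 69 69 68 67 65 59 52 52 51]
 [52 52 52 55 64 67 68 69 70 68 70 67 66 65 61 52 52 52]
 [52 52 52 58 65 68 72 78 82 82 81 76 69 65 61 54 51 52]
 [51 51 52 62 68 76 84 89 91 92 91 90 82 71 63 54 52 52]
 [51 52 53 63 77 88 90 91 91 90 90 90 90 86 69 57 51 50]
 [51 52 55 71 86 90 90 91 90 90 91 90 90 90 82 61 52 51]
 [52 53 58 82 90 89 89 90 89 89 90 90 90 89 88 71 54 51]
 [51 52 62 86 90 90 90 89 90 90 89 89 89 89 88 76 54 51]
 [50 51 65 87 89 89 89 89 89 88 88 89 89 89 89 81 55 50]
 [49 52 65 87 89 88 89 90 89 88 90 89 89 89 88 81 56 52]
 [50 50 60 84 89 88 89 91 88 89 89 89 90 89 88 73 54 51]
 [51 50 54 76 89 89 90 89 89 89 89 89 89 88 86 63 50 51]
 [50 49 51 63 83 89 90 88 88 89 89 91 89 88 78 59 58 61]
 [52 50 51 52 65 82 88 89 89 89 88 88 90 88 80 80 90 90]
 [51 52 50 49 51 
[... 446 characters left out ...]
8  9 16 19 21 23 27 25 25 25 24 21 21 18 10  8  9]
 [ 8  8  9 17 23 26 26 28 26 27 26 27 26 25 21 12  8  9]
 [ 8  8 10 23 26 27 27 26 27 26 26 26 27 27 26 18  8  7]
 [ 8  7 14 26 27 26 28 26 27 27 28 26 26 26 28 22 10  8]
 [ 7  8 16 25 26 27 25 26 26 26 26 25 26 27 26 23 11  9]
 [ 7  8 14 24 27 26 26 27 26 26 26 26 27 25 25 21  9  8]
 [ 8  7  8 18 26 26 27 26 27 27 27 26 24 26 23 14  9  8]
 [ 7  8  8  9 14 24 26 26 27 26 26 26 25 21 15 13 15 15]
 [ 7  8  8  8  9 10 14 20 21 23 22 18 17 15 16 15 16 16]
 [ 7  8  9  8  8 10 14 16 15 16 16 15 16 15 16 16 15 16]]
[ 5. 14. 34. 52. 65. 65. 64. 64. 65. 65. 62.]
[ 446.13098275 -166.12844354   64.        ]
tool [  1.37172734   0.5057838  111.00411215]
```

```bash
python3 -m creep '[{"gripper":60,"travel":[0.17,0.1,3],"angular":[0,0,0]},{"gripper":60,"travel":[0,0,4],"angular":[0,0,0]},{"gripper":60,"travel":[0,0,3],"angular":[0,0,0]},{"gripper":60,"travel":[0,0,2.2],"angular":[0,0,0]},{"gripper":60,"travel":[0,0,1.5],"angular":[0,0,0]},{"gripper":0,"travel":[0,0,0],"angular":[0,0,0]},{"gripper":0,"travel":[0,0,0],"angular":[0,0,0]},{"gripper":0,"travel":[0,0,0],"angular":[0,0,0]},{"gripper":0,"travel":[0,0,0],"angular":[0,0,0]},{"gripper":0,"travel":[0,0,-3],"angular":[0,0,0]},{"gripper":0,"travel":[0,0,-5],"angular":[0,0,0]},{"gripper":0,"travel":[0,0,-5],"angular":[0,0,0]},{"gripper":0,"travel":[0,0,-5],"angular":[0,0,0]},{"gripper":0,"travel":[0,0,-5],"angular":[0,0,0]},{"gripper":0,"travel":[0,0,0],"angular":[0,0,0]}]'
python3 - <<'E'
from h import *
C=canR(0.01); M=np.array([546.5,230.5,258.5]); need(M+110*C[:,2],toolR(C))
print(r.state()['tool_pos'])
E
```

```text
time: 11.02
tool_pos: [448.4, -166.9, 272.5]
orientation: [0.004, 0.66, 0.751, 0.002]
force: [-0.3, 0.1, -0.4]
width: 25.7
gripper_force: 30.0
turn [-34.44  -1.88   6.7 ] then shift cm [39.64  7.57 -4.01]
[ 448.39552039 -166.88145624  272.46594537]
```

```bash
python3 -m creep '[{"gripper":0,"travel":[0,0,0],"angular":[-8.61,-0.47,1.68]},{"gripper":0,"travel":[0,0,0],"angular":[-8.61,-0.47,1.68]},{"gripper":0,"travel":[0,0,0],"angular":[-8.61,-0.47,1.68]},{"gripper":0,"travel":[0,0,0],"angular":[-8.61,-0.47,1.68]},{"gripper":0,"travel":[4.4,0.84,-0.45],"angular":[0,0,0]},{"gripper":0,"travel":[4.4,0.84,-0.45],"angular":[0,0,0]},{"gripper":0,"travel":[4.4,0.84,-0.45],"angular":[0,0,0]},{"gripper":0,"travel":[4.4,0.84,-0.45],"angular":[0,0,0]},{"gripper":0,"travel":[4.4,0.84,-0.45],"angular":[0,0,0]},{"gripper":0,"travel":[4.4,0.84,-0.45],"angular":[0,0,0]},{"gripper":0,"travel":[4.4,0.84,-0.45],"angular":[0,0,0]},{"gripper":0,"travel":[4.4,0.84,-0.45],"angular":[0,0,0]},{"gripper":0,"travel":[4.4,0.84,-0.45],"angular":[0,0,0]},{"gripper":0,"travel":[0,0,0],"angular":[0,0,0]},{"gripper":0,"travel":[0,0,0],"angular":[0,0,0]}]'
python3 - <<'E'
from h import *
import pickle
st=r.state(); c=r.capture('wrist'); pickle.dump((c,st),open('d4.pkl','wb'))
C=canR(0.01); M=np.array([546.5,230.5,258.5]); need(M+110*C[:,2],toolR(C),st)
cv2.imwrite('pics/w4.png',cv2.resize(c['image'][120:360,160:400,::-1],(600,600),interpolation=2))
E
```

```text
time: 12.9
tool_pos: [479.5, 222.3, 342.2]
orientation: [0.201, 0.672, 0.682, 0.207]
force: [-0.5, -0.0, -1.0]
width: 25.4
gripper_force: 30.0
turn [-1.42 -0.34  0.18] then shift cm [ 0.75  0.7  -0.3 ]
```

View pics/w4.png

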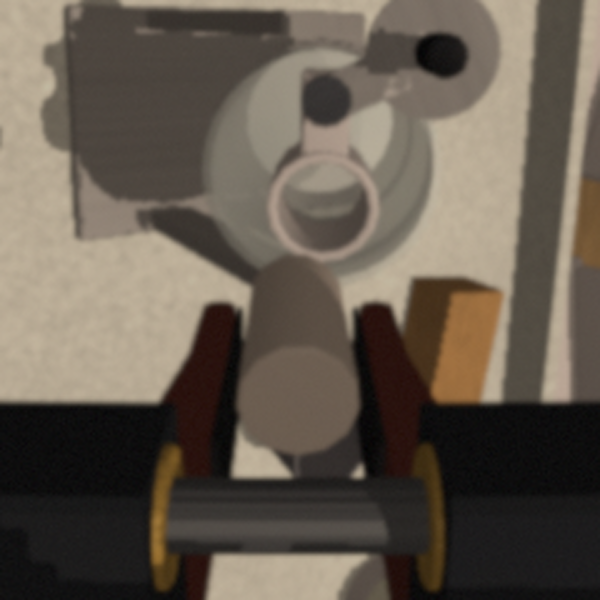

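The crop shows the stick held between the fingers with its top face centred at (298,400) and its lower end near (295,290). The mouth rim is centred at (323,207), with the cover well aside.

```bash
cat >> h.py <<'E'
from scipy.ndimage import map_coordinates as mc
def ring(c,ctr,r0,r1):
    g=c['image'].astype(float); f=g[...,0]*2-g[...,1]; ctr=np.array(ctr,float)
    for _ in range(4):
        pts=[]
        for a in np.radians(np.arange(0,360,6)):
            rr=np.arange(r0,r1,.1); p=mc(f,[ctr[1]+rr*np.sin(a),ctr[0]+rr*np.cos(a)],order=1); i=p.argmax()
            if 3<i<len(rr)-4: pts.append(ctr+rr[i]*np.array([np.cos(a),np.sin(a)]))
        e=cv2.fitEllipseAMS(np.array(pts,'float32')); ctr=np.array(e[0])
    return e,len(pts)
def proj(c,p): # tool coords -> pixel (wrist)
    T=np.linalg.inv(np.array(c['mount'])); q=np.atleast_2d(p)@T[:3,:3].T+T[:3,3]
    s=np.c_[q[:,0],-q[:,1]]/-q[:,2:]; s=s*(1+c['k1']*(s**2).sum(1,keepdims=True)); K=np.array(c['mtx'])
    return s*[K[0,0],K[1,1]]+[K[0,2],K[1,2]]
def mouth(c,st,ctr,z):
    e,n=ring(c,ctr,15,25); return onplane(c,e[0],z,st)[0],e,n
E
python3 - <<'E'
from h import *
import pickle
c,st=pickle.load(open('d4.pkl','rb'))
for z in (257,258.5,259.7): print(mouth(c,st,(289.2,202.8),z))
a=np.arange(0,6.28,6.28/8)
for z in (-26,34):
    print(z,'centre',proj(c,[0,0,z]),((proj(c,np.c_[13*np.cos(a),13*np.sin(a),z+0*a])-[160,120])*2.5).round().tolist())
E
```

```text
(array([547.70597612, 230.39655865, 257.        ]), ((289.3642272949219, 201.51979064941406), (39.65633010864258, 41.79050064086914), 181.7771453857422), 57)
(array([546.62400738, 230.85361356, 258.5       ]), ((289.3642272949219, 201.51979064941406), (39.65633010864258, 41.79050064086914), 181.7771453857422), 57)
(array([545.75843238, 231.21925748, 259.7       ]), ((289.3642272949219, 201.51979064941406), (39.65633010864258, 41.79050064086914), 181.7771453857422), 57)
-26 centre [[279.00610709 280.76024512]] [[298.0, 344.0], [343.0, 361.0], [361.0, 402.0], [342.0, 441.0], [298.0, 457.0], [253.0, 441.0], [234.0, 402.0], [252.0, 361.0]]
34 centre [[278.89990912 237.65895657]] [[297.0, 250.0], [330.0, 263.0], [344.0, 294.0], [330.0, 324.0], [297.0, 337.0], [265.0, 324.0], [251.0, 294.0], [264.0, 263.0]]
```

```bash
python3 -m creep '[{"gripper":0,"travel":[0,0,0],"angular":[-1.42,-0.34,0.18]},{"gripper":0,"travel":[0.78,0.7,-0.3],"angular":[0,0,0]},{"gripper":0,"travel":[0,0,3],"angular":[0,0,0]},{"gripper":0,"travel":[0,0,2],"angular":[0,0,0]},{"gripper":0,"travel":[0,0,0],"angular":[0,0,0]},{"gripper":0,"travel":[0,0,0],"angular":[0,0,0]}]'
python3 - <<'E'
from h import *
C=canR(0.01); M=np.array([546.5,230.8,258.5]); need(M+6*C[:,2],toolR(C))
E
```

```text
time: 13.7
tool_pos: [513.4, 230.9, 310.2]
orientation: [0.212, 0.671, 0.677, 0.215]
force: [-1.0, -0.2, -0.4]
width: 25.3
gripper_force: 30.0
turn [ 0.16 -0.05 -0.13] then shift cm [-0.05 -0.25  5.53]
```

```bash
python3 -m creep '[{"gripper":0,"travel":[0,-0.25,1.5],"angular":[0.16,0,-0.1]},{"gripper":0,"travel":[0,0,1],"angular":[0,0,0]},{"gripper":0,"travel":[0,0,0.7],"angular":[0,0,0]},{"gripper":0,"travel":[0,0,0.6],"angular":[0,0,0]},{"gripper":0,"travel":[0,0,0],"angular":[0,0,0]}]'
python3 - <<'E'
from h import *
C=canR(0.01); M=np.array([546.5,230.8,258.5]); need(M+6*C[:,2],toolR(C)); print(r.state()['torque'])
E
```

```text
time: 14.32
tool_pos: [533.0, 231.3, 276.4]
orientation: [0.211, 0.671, 0.678, 0.213]
force: [0.6, 1.2, 0.3]
width: 25.3
gripper_force: 30.0
turn [-0.05 -0.04  0.02] then shift cm [-0.06  0.08  1.64]
[-0.07011416  0.42443455 -0.00602383]
```

```bash
python3 -m creep '[{"gripper":0,"travel":[-0.03,0.06,0.6],"angular":[0,0,0]},{"gripper":0,"travel":[0,0,0.6],"angular":[0,0,0]},{"gripper":0,"travel":[0,0,0.4],"angular":[0,0,0]},{"gripper":0,"travel":[0,0,0],"angular":[0,0,0]},{"gripper":50,"travel":[0,0,0],"angular":[0,0,0]},{"gripper":50,"travel":[0,0,0],"angular":[0,0,0]},{"gripper":50,"travel":[0,0,0],"angular":[0,0,0]},{"gripper":50,"travel":[0,0,0],"angular":[0,0,0]},{"gripper":50,"travel":[0,0,-4],"angular":[0,0,0]},{"gripper":50,"travel":[0,0,-5],"angular":[0,0,0]},{"gripper":50,"travel":[0,0,-2],"angular":[0,0,0]},{"gripper":50,"travel":[0,0,0],"angular":[0,0,0]}]'
python3 - <<'E'
from h import *
import pickle
st=r.state(); c=r.capture('wrist');s=r.capture('scene'); pickle.dump((c,st,s),open('d5.pkl','wb'))
a=cv2.resize(c['image'][120:280,200:360],(400,400),interpolation=2); b=cv2.resize(s['image'][140:300,340:460],(300,400),interpolation=2)
cv2.imwrite('pics/w5.png',np.hstack([a,b])[...,::-1])
T=np.array([[-np.sin(.13),np.cos(.13),0],[np.cos(.13),np.sin(.13),0],[0,0,-1]]).T
need([479.3,-381,175],T)
E
```

```text
time: 15.82
tool_pos: [479.7, 231.0, 356.1]
orientation: [0.211, 0.671, 0.678, 0.215]
force: [-0.0, 0.0, 0.4]
width: 43.7
gripper_force: 0.0
turn [34.89  2.04 -6.62] then shift cm [-60.62  -7.95  17.89]
```

View pics/w5.png

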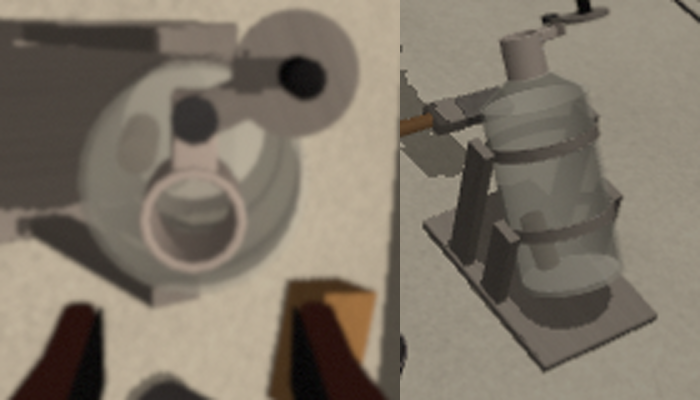

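The stick is gone from the grip. It shows inside the lower canister at about (545,240) in the right-hand crop, and the mouth is clear.

```bash
python3 -m creep '[{"gripper":60,"travel":[0,0,0],"angular":[8.72,0.51,-1.65]},{"gripper":60,"travel":[0,0,0],"angular":[8.72,0.51,-1.65]},{"gripper":60,"travel":[0,0,0],"angular":[8.72,0.51,-1.65]},{"gripper":60,"travel":[0,0,0],"angular":[8.72,0.51,-1.65]},{"gripper":60,"travel":[-4.66,-0.61,1.38],"angular":[0,0,0]},{"gripper":60,"travel":[-4.66,-0.61,1.38],"angular":[0,0,0]},{"gripper":60,"travel":[-4.66,-0.61,1.38],"angular":[0,0,0]},{"gripper":60,"travel":[-4.66,-0.61,1.38],"angular":[0,0,0]},{"gripper":60,"travel":[-4.66,-0.61,1.38],"angular":[0,0,0]},{"gripper":60,"travel":[-4.66,-0.61,1.38],"angular":[0,0,0]},{"gripper":60,"travel":[-4.66,-0.61,1.38],"angular":[0,0,0]},{"gripper":60,"travel":[-4.66,-0.61,1.38],"angular":[0,0,0]},{"gripper":60,"travel":[-4.66,-0.61,1.38],"angular":[0,0,0]},{"gripper":60,"travel":[-4.66,-0.61,1.38],"angular":[0,0,0]},{"gripper":60,"travel":[-4.66,-0.61,1.38],"angular":[0,0,0]},{"gripper":60,"travel":[-4.66,-0.61,1.38],"angular":[0,0,0]},{"gripper":60,"travel":[-4.66,-0.61,1.38],"angular":[0,0,0]},{"gripper":60,"travel":[0,0,0],"angular":[0,0,0]},{"gripper":60,"travel":[0,0,0],"angular":[0,0,0]}]'
python3 - <<'E'
from h import *
import pickle
st=r.state(); c=r.capture('wrist'); pickle.dump((c,st),open('d6.pkl','wb'))
T=np.array([[-np.sin(.13),np.cos(.13),0],[np.cos(.13),np.sin(.13),0],[0,0,-1]]).T
need([479.3,-381,175],T,st)
P=cloud(c,st)[...,2]; w=np.zeros(P.shape,'uint8'); w[120:240,200:360]=1
print(P[150:240:6,250:310:5].round())
m=((P>57)&(P<72)&(w>0)).astype('uint8'); n,l,S,Ce=cv2.connectedComponentsWithStats(m); print(S[1:6],Ce[1:6])
cv2.imwrite('pics/w6.png',c['image'][100:300,160:400,::-1].repeat(2,0).repeat(2,1))
E
```

```text
time: 18.3
tool_pos: [478.4, -380.1, 173.2]
orientation: [-0.001, 0.66, 0.751, 0.0]
force: [-0.8, 0.6, 0.1]
width: 52.5
gripper_force: 0.0
turn [-0.09 -0.13 -0.09] then shift cm [-0.1   0.08 -0.18]
[[ 5.  4.  5. 28. 28. 28. 27.  6.  5.  5.  5.  4.]
 [ 6. nan  3.  5.  4.  5.  3.  4.  5.  5.  4.  5.]
 [ 5.  4.  5.  5.  4.  5.  5.  5.  4.  5.  3.  4.]
 [ 5.  4.  4.  4.  4.  5.  5.  5.  5.  5.  5.  6.]
 [ 5.  3.  4.  3.  4.  4.  5.  5.  5.  4.  4.  4.]
 [ 4.  3.  5.  5.  3.  5.  4.  5.  5.  5.  4.  4.]
 [ 4.  5.  6.  4.  2.  4.  4.  5.  6.  5.  4.  5.]
 [ 4.  5.  4.  4.  4. 22. 29. 24.  5.  4.  6.  4.]
 [ 4.  5.  6.  6. 31. 49. 55. 51. 36.  5.  4.  5.]
 [ 4.  5.  4.  5. 60. 64. 64. 65. 62.  5.  4.  4.]
 [ 5.  5.  6.  5. 64. 64. 64. 62. 65.  3.  4.  4.]
 [ 4.  5.  4.  3. 65. 63. 63. 64. 64.  5.  3.  4.]
 [ 3.  4.  5.  4.  5. 63. 65. 65. 63.  5.  4.  3.]
 [ 4.  4.  4.  5.  5.  4.  4.  5.  4.  5.  4.  5.]
 [ 3.  4.  5.  4.  4.  4.  4.  4.  5.  4.  4.  4.]]
[[267 199  27  27 576]] [[280.30034722 212.35069444]]
```

View pics/w6.png

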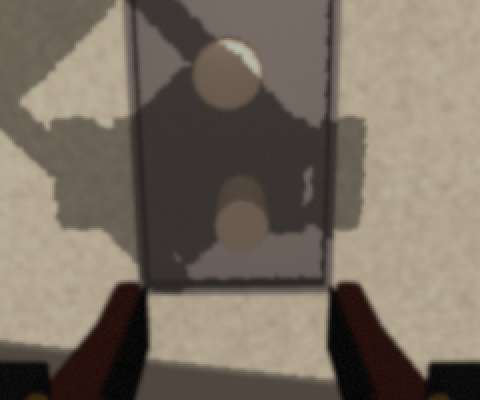

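The far stick's top is centred at crop (241,226), full-frame (280.3,212.7). The puck is farther up at crop (227,75).

```bash
python3 - <<'E'
from h import *
import pickle
c,st=pickle.load(open('d6.pkl','rb'))
p=onplane(c,(280.3,212.7),64,st)[0]; print(p,'tool',quat(st['orientation']).T@(p-st['tool_pos']))
E
```

```text
[ 479.99930564 -383.87258743   64.        ] tool [ -4.20707442   1.26041057 109.20629612]
```

```bash
python3 -m creep '[{"gripper":60,"travel":[-0.42,0.13,3],"angular":[0,0,0]},{"gripper":60,"travel":[0,0,4],"angular":[0,0,0]},{"gripper":60,"travel":[0,0,3],"angular":[0,0,0]},{"gripper":60,"travel":[0,0,2],"angular":[0,0,0]},{"gripper":60,"travel":[0,0,1.5],"angular":[0,0,0]},{"gripper":0,"travel":[0,0,0],"angular":[0,0,0]},{"gripper":0,"travel":[0,0,0],"angular":[0,0,0]},{"gripper":0,"travel":[0,0,0],"angular":[0,0,0]},{"gripper":0,"travel":[0,0,0],"angular":[0,0,0]},{"gripper":0,"travel":[0,0,-3],"angular":[0,0,0]},{"gripper":0,"travel":[0,0,-5],"angular":[0,0,0]},{"gripper":0,"travel":[0,0,-5],"angular":[0,0,0]},{"gripper":0,"travel":[0,0,-5],"angular":[0,0,0]},{"gripper":0,"travel":[0,0,-5],"angular":[0,0,0]},{"gripper":0,"travel":[0,0,0],"angular":[0,0,0]}]'
python3 - <<'E'
from h import *
C=canR(0.01); M=np.array([546.5,230.8,258.5]); need(M+110*C[:,2],toolR(C))
E
```

```text
time: 20.23
tool_pos: [482.9, -386.0, 274.9]
orientation: [0.004, 0.66, 0.751, 0.0]
force: [1.1, -0.4, -1.4]
width: 25.1
gripper_force: 29.9
turn [-34.52  -1.76   6.73] then shift cm [61.62  4.78 -5.66]
```

```bash
python3 -m creep '[{"gripper":0,"travel":[0,0,0],"angular":[-8.63,-0.44,1.68]},{"gripper":0,"travel":[0,0,0],"angular":[-8.63,-0.44,1.68]},{"gripper":0,"travel":[0,0,0],"angular":[-8.63,-0.44,1.68]},{"gripper":0,"travel":[0,0,0],"angular":[-8.63,-0.44,1.68]},{"gripper":0,"travel":[4.74,0.37,-0.43],"angular":[0,0,0]},{"gripper":0,"travel":[4.74,0.37,-0.43],"angular":[0,0,0]},{"gripper":0,"travel":[4.74,0.37,-0.43],"angular":[0,0,0]},{"gripper":0,"travel":[4.74,0.37,-0.43],"angular":[0,0,0]},{"gripper":0,"travel":[4.74,0.37,-0.43],"angular":[0,0,0]},{"gripper":0,"travel":[4.74,0.37,-0.43],"angular":[0,0,0]},{"gripper":0,"travel":[4.74,0.37,-0.43],"angular":[0,0,0]},{"gripper":0,"travel":[4.74,0.37,-0.43],"angular":[0,0,0]},{"gripper":0,"travel":[4.74,0.37,-0.43],"angular":[0,0,0]},{"gripper":0,"travel":[4.74,0.37,-0.43],"angular":[0,0,0]},{"gripper":0,"travel":[4.74,0.37,-0.43],"angular":[0,0,0]},{"gripper":0,"travel":[4.74,0.37,-0.43],"angular":[0,0,0]},{"gripper":0,"travel":[4.74,0.37,-0.43],"angular":[0,0,0]},{"gripper":0,"travel":[0,0,0],"angular":[0,0,0]},{"gripper":0,"travel":[0,0,0],"angular":[0,0,0]}]'
python3 - <<'E'
from h import *
C=canR(0.01); M=np.array([546.5,230.8,258.5]); need(M+60*C[:,2],toolR(C))
E
```

```text
time: 22.6
tool_pos: [481.8, 225.5, 344.3]
orientation: [0.206, 0.672, 0.679, 0.211]
force: [-0.5, -0.2, -0.6]
width: 25.4
gripper_force: 29.9
turn [-0.59 -0.23 -0.09] then shift cm [0.47 0.39 4.74]
```

```bash
python3 -m creep '[{"gripper":0,"travel":[0,0,0],"angular":[-0.59,-0.23,0]},{"gripper":0,"travel":[0.47,0.39,0],"angular":[0,0,0]},{"gripper":0,"travel":[0,0,2.5],"angular":[0,0,0]},{"gripper":0,"travel":[0,0,1.5],"angular":[0,0,0]},{"gripper":0,"travel":[0,0,0],"angular":[0,0,0]},{"gripper":0,"travel":[0,0,0],"angular":[0,0,0]}]'
python3 - <<'E'
from h import *
C=canR(0.01); M=np.array([546.5,230.8,258.5]); need(M+6*C[:,2],toolR(C))
st=r.state(); c=r.capture('wrist')
a=np.arange(0,6.28,6.28/8)
for z in (-26,34): print(((proj(c,np.c_[13*np.cos(a),13*np.sin(a),z+0*a])-[160,120])*2.5).round().tolist()[::2])
cv2.imwrite('pics/w7.png',cv2.resize(c['image'][120:360,160:400,::-1],(600,600),interpolation=2))
E
```

```text
time: 23.35
tool_pos: [508.9, 230.9, 315.5]
orientation: [0.211, 0.672, 0.677, 0.215]
force: [-0.3, 0.2, -0.7]
width: 25.6
gripper_force: 29.9
turn [ 0.13 -0.03 -0.18] then shift cm [-0.05 -0.19  6.23]
[[297.0, 344.0], [361.0, 402.0], [298.0, 457.0], [234.0, 402.0]]
[[297.0, 250.0], [344.0, 294.0], [297.0, 337.0], [251.0, 294.0]]
```

View pics/w7.png

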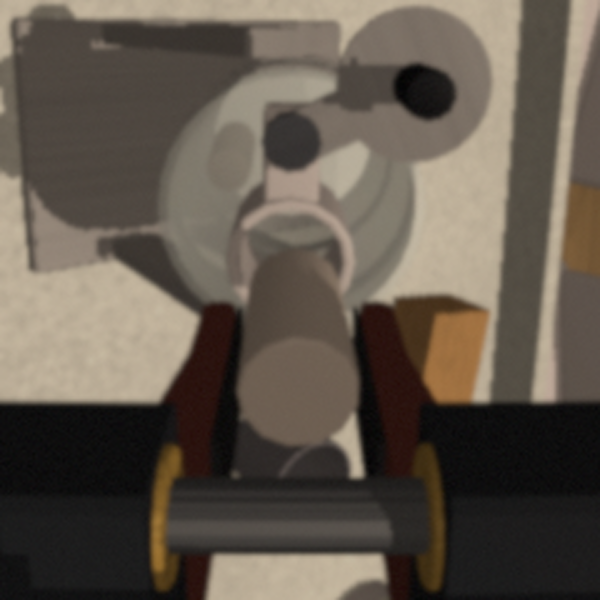

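The second stick sits centrally in the grip, top face centred at crop (298,391). Its lower end is lined up with the mouth, whose rim is centred near (292,258).

```bash
python3 -m creep '[{"gripper":0,"travel":[0,-0.2,2],"angular":[0.13,0,-0.1]},{"gripper":0,"travel":[0,0,1],"angular":[0,0,0]},{"gripper":0,"travel":[0,0.05,0.7],"angular":[0,0,0]},{"gripper":0,"travel":[0,0,0.8],"angular":[0,0,0]},{"gripper":0,"travel":[0,0,0],"angular":[0,0,0]}]'
python3 - <<'E'
from h import *
C=canR(0.01); M=np.array([546.5,230.8,258.5]); need(M+6*C[:,2],toolR(C)); print(r.state()['torque'])
E
```

```text
time: 24.02
tool_pos: [533.5, 231.2, 277.1]
orientation: [0.211, 0.671, 0.678, 0.213]
force: [0.1, -0.8, -0.5]
width: 25.4
gripper_force: 29.9
turn [-0.04 -0.02 -0.06] then shift cm [-0.05  0.    1.67]
[-0.10808484  0.33781333  0.00928243]
```

```bash
python3 -m creep '[{"gripper":0,"travel":[0,0,0.6],"angular":[0,0,0]},{"gripper":0,"travel":[0,0,0.6],"angular":[0,0,0]},{"gripper":0,"travel":[0,0,0.4],"angular":[0,0,0]},{"gripper":0,"travel":[0,0,0],"angular":[0,0,0]},{"gripper":50,"travel":[0,0,0],"angular":[0,0,0]},{"gripper":50,"travel":[0,0,0],"angular":[0,0,0]},{"gripper":50,"travel":[0,0,0],"angular":[0,0,0]},{"gripper":50,"travel":[0,0,0],"angular":[0,0,0]},{"gripper":50,"travel":[0,0,-4],"angular":[0,0,0]},{"gripper":50,"travel":[0,0,-5],"angular":[0,0,0]},{"gripper":50,"travel":[0,0,-2],"angular":[0,0,0]},{"gripper":50,"travel":[0,0,0],"angular":[0,0,0]},{"gripper":50,"travel":[0,0,0],"angular":[0,0,0]}]'
python3 - <<'E'
from h import *
import pickle
st=r.state(); c=r.capture('wrist');s=r.capture('scene');t=r.capture('top'); pickle.dump((c,st,s,t),open('d8.pkl','wb'))
a=cv2.resize(c['image'][120:280,200:360],(400,400),interpolation=2); b=cv2.resize(s['image'][140:300,340:460],(300,400),interpolation=2)
cv2.imwrite('pics/w8.png',np.hstack([a,b])[...,::-1])
x0,y0=225,100
g=c['image'][120:180,270:350].max(2); v,u=np.nonzero(g<35); k=np.array([u.mean()+270,v.mean()+120]); print(k,len(u))
C=canR(0.01); M=np.array([546.5,230.8,258.5]); e,d=ray(c,k,st); o=M+24*C[:,2]
K=e+d[0]*(((o-e)@C[:,2])/(d[0]@C[:,2])); f=C.T@(K-M); print('knob',K,f,'rad',np.hypot(f[0],f[1]-40),'theta',np.arctan2(f[0],40-f[1]))
need(K-10*C[:,2],toolR(C),st)
E
```

```text
time: 25.65
tool_pos: [479.6, 230.6, 353.8]
orientation: [0.211, 0.671, 0.678, 0.213]
force: [-0.6, -0.1, -0.2]
width: 43.5
gripper_force: 0.0
[322.23076923 149.81730769] 208
knob [561.82656212 287.20887473 298.88659485] [36.16027068 56.25279125 24.        ] rad 39.64490382295696 theta 1.9932056067200454
turn [-0.04 -0.03 -0.05] then shift cm [ 5.58  3.64 10.24]
```

View pics/w8.png

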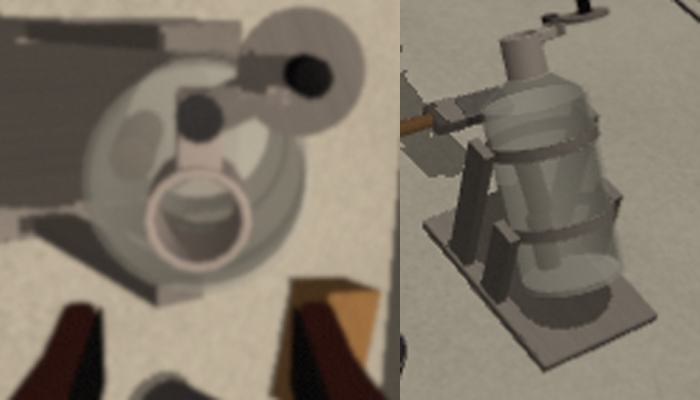

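Both sticks are now in the canister, seen end to end as a long dark shape at crop (540,170) to (548,265). The knob is at wrist (322,150).

```bash
python3 -m creep '[{"gripper":40,"travel":[2.8,1.82,0],"angular":[0,0,0]},{"gripper":40,"travel":[2.78,1.82,0],"angular":[0,0,0]},{"gripper":40,"travel":[0,0,3],"angular":[0,0,0]},{"gripper":40,"travel":[0,0,3],"angular":[0,0,0]},{"gripper":40,"travel":[0,0,2],"angular":[0,0,0]},{"gripper":40,"travel":[0,0,1.2],"angular":[0,0,0]},{"gripper":40,"travel":[0,0,1],"angular":[0,0,0]},{"gripper":0,"travel":[0,0,0],"angular":[0,0,0]},{"gripper":0,"travel":[0,0,0],"angular":[0,0,0]},{"gripper":0,"travel":[0,0,0],"angular":[0,0,0]},{"gripper":0,"travel":[0,0,0],"angular":[0,0,0]}]'
python3 - <<'E'
from h import *
st=r.state(); C=canR(0.01); M=np.array([546.5,230.8,258.5]); print(C.T@(st['tool_pos']-M))
a=np.linspace(1.99,-0.03,13); p=np.c_[-np.cos(a),np.sin(a)]*4
print(np.diff(p,axis=0).round(2).tolist())
E
```

```text
time: 27.18
tool_pos: [567.2, 287.5, 292.5]
orientation: [0.211, 0.671, 0.677, 0.214]
force: [-3.4, -0.8, 2.4]
width: 13.0
gripper_force: 30.0
[36.87241817 56.49636672 15.70256615]
[[-0.64, 0.22], [-0.66, 0.11], [-0.67, -0.0], [-0.66, -0.11], [-0.63, -0.22], [-0.59, -0.33], [-0.53, -0.42], [-0.45, -0.5], [-0.36, -0.57], [-0.26, -0.62], [-0.15, -0.66], [-0.04, -0.67]]
```

```bash
python3 -m creep '[{"gripper":0,"travel":[-0.64,0.22,0],"angular":[0,0,0]},{"gripper":0,"travel":[-0.66,0.11,0],"angular":[0,0,0]},{"gripper":0,"travel":[-0.67,0,0],"angular":[0,0,0]},{"gripper":0,"travel":[-0.66,-0.11,0],"angular":[0,0,0]},{"gripper":0,"travel":[-0.63,-0.22,0],"angular":[0,0,0]},{"gripper":0,"travel":[-0.59,-0.33,0],"angular":[0,0,0]},{"gripper":0,"travel":[-0.53,-0.42,0],"angular":[0,0,0]},{"gripper":0,"travel":[-0.45,-0.5,0],"angular":[0,0,0]},{"gripper":0,"travel":[-0.36,-0.57,0],"angular":[0,0,0]},{"gripper":0,"travel":[-0.26,-0.62,0],"angular":[0,0,0]},{"gripper":0,"travel":[-0.15,-0.66,0],"angular":[0,0,0]},{"gripper":0,"travel":[-0.04,-0.67,0],"angular":[0,0,0]},{"gripper":0,"travel":[0,0,0],"angular":[0,0,0]},{"gripper":0,"travel":[0,0,0],"angular":[0,0,0]}]'
python3 - <<'E'
from h import *
st=r.state(); C=canR(0.01); M=np.array([546.5,230.8,258.5]); print(C.T@(st['tool_pos']-M))
E
```

```text
time: 28.92
tool_pos: [537.0, 226.6, 271.6]
orientation: [0.213, 0.673, 0.676, 0.211]
force: [-7.6, -19.6, 19.7]
width: 13.2
gripper_force: 30.0
[-0.32404824 -4.09166584 16.22356185]
```

```bash
python3 -m creep '[{"gripper":0,"travel":[0.3,0,0],"angular":[0,0,0]},{"gripper":30,"travel":[0,0,0],"angular":[0,0,0]},{"gripper":30,"travel":[0,0,0],"angular":[0,0,0]},{"gripper":40,"travel":[0,0,0],"angular":[0,0,0]},{"gripper":40,"travel":[0,0,-2],"angular":[0,0,0]},{"gripper":40,"travel":[0,0,-4],"angular":[0,0,0]},{"gripper":40,"travel":[0,0,-5],"angular":[0,0,0]},{"gripper":40,"travel":[0,0,0],"angular":[0,0,0]},{"gripper":40,"travel":[0,0,0],"angular":[0,0,0]}]'
python3 - <<'E'
from h import *
st=r.state(); c=r.capture('wrist'); s=r.capture('scene')
g=c['image'][180:240,250:310].max(2); v,u=np.nonzero(g<35); k=np.array([u.mean()+250,v.mean()+180]); print(k,len(u))
C=canR(0.01); M=np.array([546.5,230.8,258.5]); e,d=ray(c,k,st); o=M+24*C[:,2]
K=e+d[0]*(((o-e)@C[:,2])/(d[0]@C[:,2])); f=C.T@(K-M); print(f,'theta',np.arctan2(f[0],40-f[1]))
a=cv2.resize(c['image'][120:280,200:360],(400,400),interpolation=2); b=cv2.resize(s['image'][140:300,340:460],(300,400),interpolation=2)
cv2.imwrite('pics/w9.png',np.hstack([a,b])[...,::-1])
E
```

```text
time: 30.05
tool_pos: [473.8, 233.2, 359.7]
orientation: [0.211, 0.671, 0.678, 0.214]
force: [0.1, -0.1, -0.3]
width: 34.9
gripper_force: 0.0
[279.55882353 214.53921569] 204
[-0.95537599 -0.31171038 24.        ] theta -0.023695277821002534
```

View pics/w9.png

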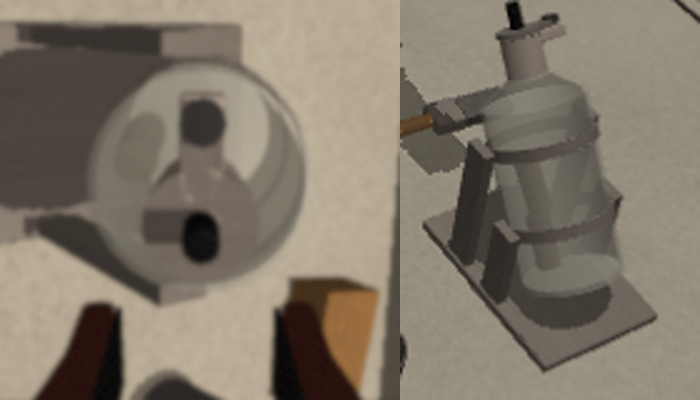

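The cover is back over the mouth, with the knob at crop (201,237) straight below the pivot at (203,123), so its angle is about 0. Both sticks are inside and the gripper is clear.

```bash
python3 -c "
from rig import r
print(r.close_job())"
```

```text
the job is handed in; nothing more can be done
None
```

The job is handed in at about 30 s: both sticks are down inside the canister and the cover is back over the mouth (about 0 rad); the robot stayed clear of the other items, though I didn't re-measure them at the end, and no verdict was returned.

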